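Sample carrier round the corner track into the reader dock

TASK

Take the sample carrier by its white cap, stand it on the open infeed end of the corner track, and slide it along the deck between the guide rails, round the corner and past the spring roller, until it is fully home against the red-tipped pin and stays there when you let go. Once it is between the rails do not lift it, and never force it: only a light touch on the rails (at most about 10 N) and a push of no more than about 15 N at the roller and stop, so ease off and realign if it binds. Leave the other things alone.

Things in the scene. Friction and masses are not known exactly. Their poses are not given: they have to be found in the camera images.
- carrier: Sample carrier, loose, about 0.25 kg, one rigid piece standing upright on the table: grey round foot (diameter 60, 12 high), amber pot (diameter 34), white ribbed cap to grip (diameter 36, 24 to 48 above the underside). Origin: centre of the underside, z up. Round: yaw does not matter.
- track: Fixed white L-shaped deck, 10 thick; the carrier slides on its top. Origin: underside, at the centre of the quarter-circle corner; z up. Drawn centre line of the channel in this frame (mm): along +x from (-90,-85) to (0,-85), a quarter circle of radius 85 about the origin to (85,0), along +y to the dock (85,62). Two aluminium rails 12 high, channel 63 wide for the 60 foot.
- pin (a joint): Red-tipped brass presence pin at the end of the channel, pushed in along the track's +y by the carrier's foot: 0 = out (no carrier), about 0.007 m when the carrier is held docked by the roller, about 0.010 m at the rigid stop. Weak spring, under 1 N.
- beaker_250: Clear glass beaker, 71 diameter, 90 high, loose bystander; origin at the centre of the underside.
- bottle_white: White bottle with blue cap, 56 diameter, 117 high, loose bystander; origin at the centre of the underside.
- petri_1: Flat dish, 93 diameter, 18 high, with orange content, loose bystander; origin at the centre of the underside.
- infeed (a point): Drawn centre line on the deck top at track (-90,-85) mm: stand the carrier here. The deck is open from track x = -130 to -62; then the rails begin with a mouth that flares 30 degrees outward, ending at x = -20. x, y, z axes as the track's.
- bend (a point): Middle of the corner on the deck top, on the drawn centre line. Rails, roller, pin and stop are one rigid assembly clamped in slotted feet on the deck: it may sit up to 18 mm off the drawing in track x and also in y (never turned), new each time and not measured. Find it by touch or sight; it does not yield. Rails: 10 N at most; in the dock 30 N, all contacts added.
- dock (a point): Drawn place of the docked carrier's centre, on the deck top (true place up to 18 mm off in x and y, as the rails). 19 mm before it an orange spring roller (diameter 16) stands 8 into the channel from the +x side: passing it takes 4 to 10 N along +y, then it eases. 3 mm past the docked place is a rigid stop. Let go there, the carrier may come back those 3 mm against the roller, which holds it.
- rail_feet: Small dark steel clamp block on the deck at the outside of the corner, fixed; it carries the rails, roller, pin and stop (not the deck). Its origin and axes are the track's, so it does not show where the rails sit.
Not all that is in view belongs to the job. There is more than one size of the carrier; the job needs the middle-sized.

How it is judged:
By the outcome, as a careful person would: the job done as asked, in the order asked, and still so for the second after the job is handed in, with the robot touching nothing.
It also fails if it takes over 72 s, if anything falls off the work surface, if the arm or the gripper's body presses on something with over 40 N, if the wrist force passes 120 N, or if a joint passes its speed limit or range.

ROBOT

A 6-joint arm with a two-finger parallel gripper is mounted at the origin on a cart in front of the work surface, level with it; the furniture and walls round the work are solid. World frame = base frame: x ahead of the robot, y to its left, z up, the work surface at z = 0. Lengths are in m, angles in rad, forces in N, time in s.
With the tool pointing down it reaches from about 0.425 to 0.95 m from the base axis. Payload 14.7 kg.
Tool frame: the origin (TCP) lies at the very end of the fingers, on their centre line; the grasp point (between the pads) lies 19 mm behind it; z points along the fingers, y is the line along which they close (so a half turn about z gives the same grasp; the last joint's range is limited). The gripper opens to 85 mm and grips with 20 to 120 N. Pads are 22 mm wide; open, the fingers measure 114 mm over their backs; the gripper's body (76 mm by 85 mm) begins 54 mm behind the grasp point. The pads swing forward as they close: fully open they stand 13 mm farther back than shut.
Start: joints at [1.214, 0.48, 1.596, -0, 1.065, -0.047], TCP at [0.198, 0.619, 0.211] pointing down, gripper open.
Joint ranges: [-2.75, 2.75], [-0.82, 2.05], [0.23, 2.67], [-1.56, 4.7], [0.09, 2.69], [-2.92, 2.92]. Speed limits (rad/s): [1.89, 1.89, 2.39, 3.01, 3.01, 3.01].

INTERFACE

Orientations are given as a unit quaternion [w, x, y, z].
In Python, from workcell import readout, optics, arm gives the robot as it stands.
- The arm moves only by the shell command python3 -m pendant 'ROWS' [FORCE]. ROWS is JSON, a list of rows, each a list of 3 entries, a list of its own where there are three numbers: the opening in per cent of the stroke, from 0 (shut) to 100 (fully open), then the shift along the tool's x, y, z in m, then the turn, a rotation vector about the tool's x, y, z in degrees. A call has 1 to 5 rows; each row is the pose to reach, as a shift and turn from the pose commanded when the call began, along the tool's axes at that moment; what a row does not reach only later rows make up. A row lasts 1/12 s, in which the tool goes at most 41.7 mm and 7.16 degrees, less where a joint would pass 70% of its speed; a pose out of reach is approached as far as the arm can. A call with a gripper value outside its range is refused whole. The fingers move at their own pace and stop on an object; FORCE is the grip in N (left out, the last holds). Time passes only in rows, so rows that repeat a pose let the fingers close. It gives the time, the measured TCP pose, the force, the opening and the grip force at its end, in the units of the state.
- readout.get_state(): the state, without advancing time (a new reading comes with each control period).
- optics.capture(name): name is "scene" or "top" or "wrist"; returns the picture (420x560x3 uint8, blue, green, red); there is no depth.
- optics.calibration(name): a dict with "fx", "fy", "cx", "cy" (pixels), "R" (3x3) and "t" (3): a world point X has camera coordinates R X + t; the wrist camera has in their place "T_tool_cam" (4x4, takes a point from camera to tool coordinates, whose origin is the TCP and whose axes are the flange's). Camera axes: x right, y down, z forward; pixel columns grow to the right and rows downward; lengths in m; the calibration is good to about 2 mm. A picture is of the moment at which its call begins: read the wrist's pose just before it. calibration takes no time and is no camera call.
- arm.hand_in(): hands the job in; it is judged then, once.
The state is a dict: "time": time; "qpos": joint angles; "qvel": joint speeds; "joint_torque": joint torques, N m; "tool_pos": TCP position; "ee_rot": TCP orientation; "ft_force": force on the tool from outside, world axes, zero at the start; "wrist_torque": the same for the moment, N m; "gripper_width": opening from 0.0 (shut) to 1.0 (fully open); "grip_force": force on a finger pad.
Only numpy, scipy, OpenCV 4.12 (cv2) and the standard library are available. Lean on these libraries where they do the work, as an engineer would, in place of code of your own. Each camera call takes 0.05 s, during which the arm holds its last target. There are 200 camera calls.

## Working session

There is one attempt and no reset: what is moved stays moved. The work goes in short steps, Python scripts to look and compute and a shell command to move; the robot and the scene stay as the last step left them, time stands still between calls to the robot, and variables do not carry over. Pictures are saved under pics/ and viewed, at most 10 in all, crops included, and the job is handed in when it is done.

```bash
mkdir -p pics; ls; python3 - <<'E'
from workcell import readout, optics
import cv2
s=readout.get_state();print(s)
for n in("top","scene"):
    cv2.imwrite(f"pics/{n}0.png",optics.capture(n));print(n,optics.calibration(n))
print(optics.calibration("wrist"))
E
```

```text
pics
{'time': 0.0, 'qpos': array([ 1.21439036e+00,  4.80842846e-01,  1.59688411e+00, -2.58672233e-05,
        1.06510198e+00, -4.66195865e-02]), 'qvel': array([-3.42040435e-05,  3.13953536e-04, -1.51185622e-03,  4.34498605e-04,
       -1.03467202e-04,  3.96469527e-04]), 'joint_torque': array([ 4.27971818e-04, -9.50662279e+01, -4.30178547e+01, -1.48289018e-04,
        1.27269753e-02,  3.55424891e-05]), 'tool_pos': array([0.19800034, 0.61863962, 0.21066145]), 'ee_rot': array([-1.12639381e-04,  1.54268344e-01,  9.88028793e-01, -6.07894124e-04]), 'ft_force': array([ 0.02048542,  0.15211107, -0.64690749]), 'wrist_torque': array([-0.01565496, -0.03703725,  0.02907467]), 'grip_force': 0.0, 'gripper_width': 0.9990774474285607}
top {'fx': 427.8606733345339, 'fy': 427.8606733345339, 'cx': 281.53441228948697, 'cy': 204.5337333116337, 'R': array([[ 0.01820573, -0.99948597,  0.0263883 ],
       [-0.99367963, -0.02101128, -0.11026928],
       [ 0.11076705, -0.02421399, -0.99355138]]), 't': array([-0.03733317,  0.52074056,  1.24419973])}
scene {'fx': 382.6005823570604, 'fy': 382.6005823570604, 'cx': 279.95632495827994, 'cy': 211.45182858529287, 'R': array([[ 0.7247524 , -0.6887807 , -0.01775122],
       [-0.3628827 , -0.35968025, -0.85961984],
       [ 0.58570479,  0.62945315, -0.51062573]]), 't': array([-0.41034178,  0.23422648,  0.8448532 ])}
{'fx': 333.2214803725698, 'fy': 333.2214803725698, 'cx': 284.70165263234264, 'cy': 211.25708162875668, 'T_tool_cam': array([[ 2.73963536e-04, -9.62511727e-01, -2.71239930e-01,
         6.88366388e-02],
       [ 9.99999943e-01,  2.10350293e-04,  2.63600187e-04,
         3.53396683e-04],
       [-1.96662872e-04, -2.71239987e-01,  9.62511730e-01,
        -1.63003879e-01],
       [ 0.00000000e+00,  0.00000000e+00,  0.00000000e+00,
         1.00000000e+00]])}
```

View pics/top0.png

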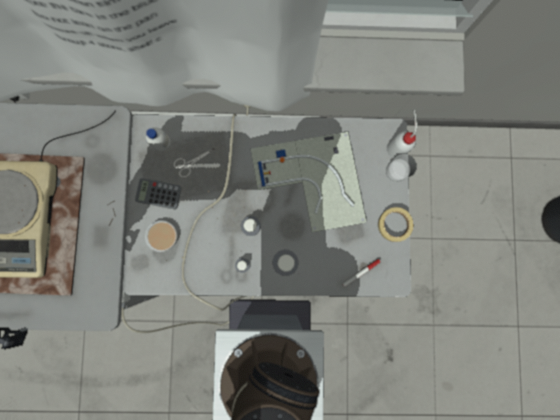

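View pics/scene0.png

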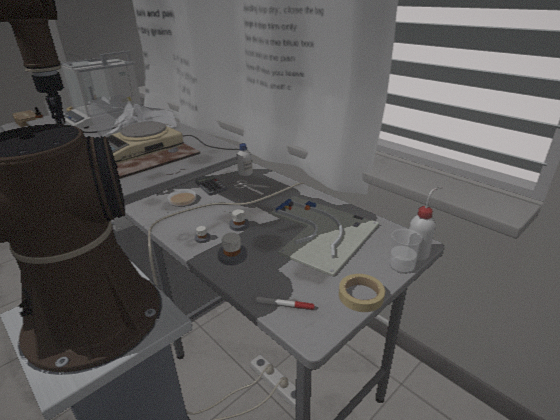

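The top view shows carrier candidates at (250,226), (242,266) and (286,262), with the track at about (315,175). I'll enlarge both regions.

```bash
python3 - <<'E'
import cv2,numpy as np
a=cv2.imread("pics/top0.png")[120:290,220:380]
b=cv2.imread("pics/scene0.png")[180:280,180:400]
a=cv2.resize(a,None,fx=3.5,fy=3.5,interpolation=cv2.INTER_CUBIC);b=cv2.resize(b,None,fx=3.6,fy=3.6,interpolation=cv2.INTER_CUBIC)
f=lambda i:(255*(i/255.)**.6).astype('uint8')
cv2.imwrite("pics/a.png",f(a));cv2.imwrite("pics/b.png",f(b))
E
```

```text
(no output)
```

View pics/a.png

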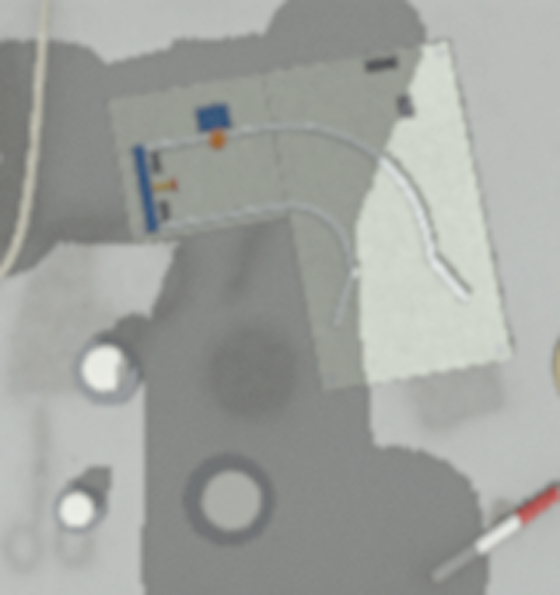

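View pics/b.png

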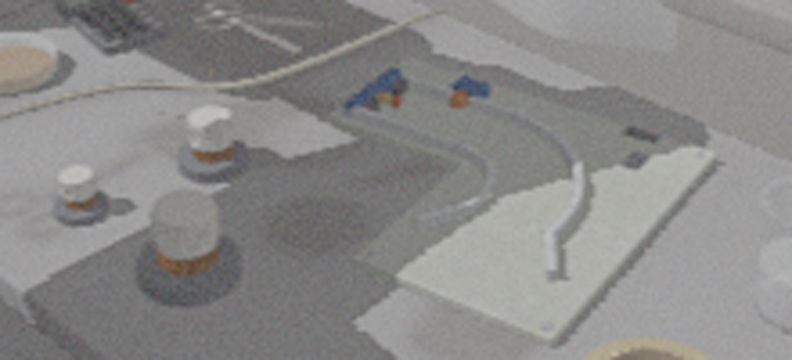

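Three carriers are visible in crop a: middle (105,368), small (77,510) and large (229,500). The middle one, at top-view px (250,226), has a white cap and a foot of about 19 px, roughly 60 mm. The large one is greyish with a foot of about 26 px, and the small one about 14 px. Next I measure.

```bash
cat > h.py <<'E'
import numpy as np
from workcell import readout, optics
from scipy.spatial.transform import Rotation as Ro
def rot(s): q=s["ee_rot"]; return Ro.from_quat([q[1],q[2],q[3],q[0]]).as_matrix()
def ray(n,uv,z,s=None):
    c=optics.calibration(n); uv=np.atleast_2d(uv)
    d=np.c_[(uv[:,0]-c["cx"])/c["fx"],(uv[:,1]-c["cy"])/c["fy"],np.ones(len(uv))]
    if n=="wrist":
        T=c["T_tool_cam"];R=rot(s)@T[:3,:3];o=s["tool_pos"]+rot(s)@T[:3,3]
    else: R=c["R"].T;o=-R@c["t"]
    d=d@R.T
    return o+d*((z-o[2])/d[:,2])[:,None]
def proj(n,X,s=None):
    c=optics.calibration(n);X=np.atleast_2d(X)
    if n=="wrist":
        T=c["T_tool_cam"];R=rot(s)@T[:3,:3];o=s["tool_pos"]+rot(s)@T[:3,3];p=(X-o)@R
    else: p=X@c["R"].T+c["t"]
    return np.c_[p[:,0]/p[:,2]*c["fx"]+c["cx"],p[:,1]/p[:,2]*c["fy"]+c["cy"]]
def shift(target):  # tool-frame shift to get world target TCP
    s=readout.get_state(); return rot(s).T@(np.array(target)-s["tool_pos"])
E
python3 - <<'E'
from h import *
np.set_printoptions(precision=4,suppress=True)
f=lambda p:np.array(p)/3.5-.36+[220,120]
print("cap",ray("top",f([[105,368]]),.048),"foot",ray("top",f([[75,370],[140,370],[108,338],[108,404]]),.006))
C=ray("top",f([[110,100],[450,40],[512,355],[325,390],[293,215],[140,240]]),.01)
print(C)
for i in range(6):
    d=C[(i+1)%6]-C[i];print(np.linalg.norm(d),np.degrees(np.arctan2(d[1],d[0])))
print("mouth tips",ray("top",f([[467,298],[337,323],[433,257],[355,270]]),.022))
E
```

```text
cap [[0.458  0.0652 0.048 ]] foot [[0.4584 0.0929 0.006 ]
 [0.4595 0.0371 0.006 ]
 [0.4866 0.0653 0.006 ]
 [0.4298 0.0638 0.006 ]]
[[ 0.695   0.0689  0.01  ]
 [ 0.7565 -0.2297  0.01  ]
 [ 0.4786 -0.2838  0.01  ]
 [ 0.4452 -0.1221  0.01  ]
 [ 0.5968 -0.0927  0.01  ]
 [ 0.5719  0.0397  0.01  ]]
0.30482977651889753 -78.35216557473426
0.2831158609753268 -168.98896807075658
0.16504270384431793 101.66932029535977
0.15440029213641102 10.994509634962004
0.13472012914203535 100.65677227015037
0.1264939894252005 13.324485584848345
mouth tips [[ 0.526  -0.2424  0.022 ]
 [ 0.5021 -0.1307  0.022 ]
 [ 0.5609 -0.213   0.022 ]
 [ 0.5481 -0.1457  0.022 ]]
```

```bash
python3 -m pendant '[[100,[-0.04,-0.02,0],[0,0,0]],[100,[-0.08,-0.04,0],[0,0,0]],[100,[-0.12,-0.06,0],[0,0,0]],[100,[-0.155,-0.08,0],[0,0,0]],[100,[-0.19,-0.10,0],[0,0,0]]]'; python3 -c "
from h import *
print(shift([.54,-.10,.2]))"
```

```text
time: 0.52
tool_pos: [0.3451, 0.469, 0.211]
ee_rot: [-0.0, 0.154, 0.988, -0.0]
ft_force: [1.1, 0.6, 0.5]
gripper_width: 0.999
grip_force: 0.0
[-0.35885879 -0.48268315  0.01121535]
```

```bash
python3 -m pendant '[[100,[-0.024,-0.033,0],[0,0,0]],[100,[-0.048,-0.066,0],[0,0,0]],[100,[-0.072,-0.098,0],[0,0,0]],[100,[-0.096,-0.13,0],[0,0,0]],[100,[-0.12,-0.162,0],[0,0,0]]]';  python3 -m pendant '[[100,[-0.024,-0.033,0],[0,0,0]],[100,[-0.048,-0.066,0],[0,0,0]],[100,[-0.072,-0.098,0],[0,0,0]],[100,[-0.096,-0.13,0],[0,0,0]],[100,[-0.12,-0.162,0],[0,0,0]]]';  python3 -m pendant '[[100,[-0.024,-0.033,0],[0,0,0]],[100,[-0.048,-0.066,0],[0,0,0]],[100,[-0.072,-0.098,0.01],[0,0,0]],[100,[-0.096,-0.13,0.01],[0,0,0]],[100,[-0.11,-0.15,0.01],[0,0,0]]]'; python3 -m pendant '[[100,[0,0,0],[0,0,0]],[100,[0,0,0],[0,0,0]]]'
python3 - <<'E'
from h import *
import cv2,pickle
s=readout.get_state();im=optics.capture("wrist");pickle.dump(s,open("w1.pkl","wb"))
cv2.imwrite("pics/w1.png",im)
i=cv2.resize(im,(800,600),interpolation=cv2.INTER_CUBIC)
cv2.imwrite("pics/w1v.png",(255*(i/255.)**.6).astype('uint8'))
E
```

```text
time: 0.93
tool_pos: [0.4092, 0.2778, 0.2112]
ee_rot: [-0.0, 0.154, 0.988, -0.0]
ft_force: [0.7, 1.0, -0.5]
gripper_width: 0.994
grip_force: 0.0
time: 1.35
tool_pos: [0.4741, 0.0869, 0.2113]
ee_rot: [-0.0, 0.154, 0.988, -0.0]
ft_force: [0.8, 2.2, 0.5]
gripper_width: 1.002
grip_force: 0.0
time: 1.77
tool_pos: [0.5337, -0.091, 0.2007]
ee_rot: [-0.0, 0.155, 0.988, -0.0]
ft_force: [-0.5, 1.1, -0.2]
gripper_width: 1.001
grip_force: 0.0
time: 1.93
tool_pos: [0.5329, -0.0887, 0.2008]
ee_rot: [-0.0, 0.156, 0.988, 0.0]
ft_force: [0.2, 0.5, -0.6]
gripper_width: 0.999
grip_force: 0.0
```

View pics/w1v.png

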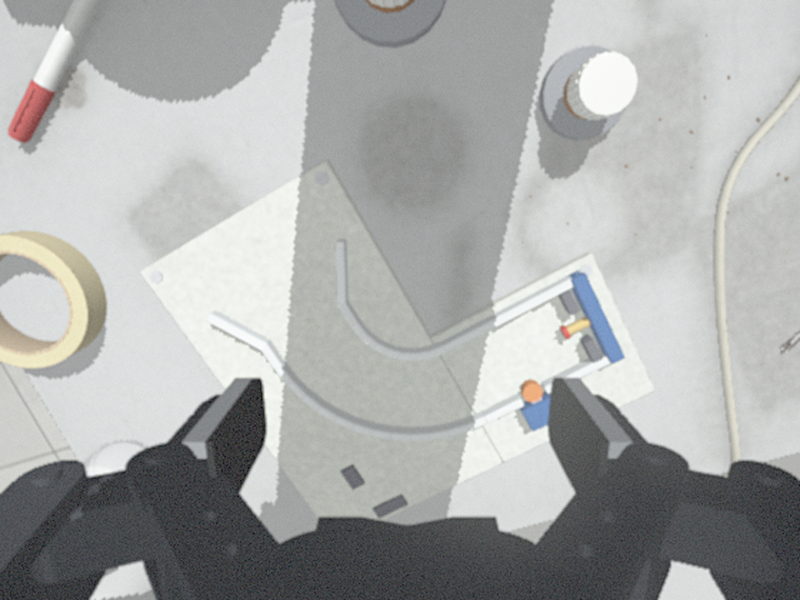

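The wrist view shows the deck, rails, blue stop bar (595,315), roller (531,392), pin tip (566,332) and the middle carrier (cap at 608,85). Now I fit the geometry.

```bash
python3 - <<'E'
from h import *
import pickle
np.set_printoptions(precision=4,suppress=True)
s=pickle.load(open("w1.pkl","rb"));k=1.42857
W=lambda p,z:ray("wrist",np.array(p)/k-.15,z,s)
print("cap",W([[609,85]],.048),"foot",W([[541,92],[627,92],[586,46],[588,138]],.010))
C=W([[327,160],[141,270],[431,337],[590,254],[653,388]],.01);print(C)
an=lambda a,b:np.degrees(np.arctan2(*(b-a)[:2][::-1]))
print("infeed edge(+90?)",an(C[1],C[0]),"inner edge",an(C[0],C[2]),"dock inner edge",an(C[2],C[3]),"end",an(C[3],C[4]))
r=W([[341,241],[343,302],[495,320],[572,283],[212,318],[266,347],[475,422],[605,362]],.022);print(r)
print(an(r[2],r[3]),an(r[6],r[7]))
print("roller",W([[531,392]],.03),"pin",W([[563,332]],.016))
t=np.radians(11.5);Rt=np.array([[np.cos(t),-np.sin(t)],[np.sin(t),np.cos(t)]])
o=C[1,:2]-Rt@[-.130,-.153];print("origin",o)
for n,P in(("deck",C),("rails",r),("roll,pin",np.r_[W([[531,392]],.03),W([[563,332]],.016)])):print(n,((P[:,:2]-o)@Rt)*1e3)
E
```

```text
cap [[0.459  0.0653 0.048 ]] foot [[0.4479 0.0359 0.01  ]
 [0.4661 0.0922 0.01  ]
 [0.4294 0.0714 0.01  ]
 [0.4873 0.0604 0.01  ]]
[[ 0.4448 -0.1197  0.01  ]
 [ 0.4764 -0.2818  0.01  ]
 [ 0.5954 -0.0885  0.01  ]
 [ 0.5689  0.0446  0.01  ]
 [ 0.6929  0.0705  0.01  ]]
infeed edge(+90?) 101.04249093235752 inner edge 11.699834070476753 dock inner edge 101.27097193340937 end 11.778592764033128
[[ 0.5011 -0.1279  0.022 ]
 [ 0.5444 -0.1421  0.022 ]
 [ 0.5929 -0.0378  0.022 ]
 [ 0.5826  0.0237  0.022 ]
 [ 0.5259 -0.2402  0.022 ]
 [ 0.56   -0.2105  0.022 ]
 [ 0.6711 -0.0754  0.022 ]
 [ 0.652   0.0343  0.022 ]]
99.47792121453114 99.87688674664719
roller [[ 0.6547 -0.0272  0.03  ]] pin [[0.6206 0.0102 0.016 ]]
origin [ 0.5733 -0.1059]
deck [[-128.6811   12.1665]
 [-130.     -153.    ]
 [  25.1107   12.7029]
 [  25.6531  148.3841]
 [ 152.3641  149.0002]]
rails [[ -75.1604   -7.0993]
 [ -35.5139  -29.6712]
 [  32.7514   62.8262]
 [  34.9513  125.1353]
 [ -73.2334 -122.1595]
 [ -33.8931  -99.7878]
 [ 101.8945   10.4035]
 [ 105.0485  121.7121]]
roll,pin [[ 95.4389  60.8722]
 [ 69.5151 104.3316]]
```

```bash
cat > ov.py <<'E'
import sys,pickle,cv2
from h import *
def model():
    a=np.radians(np.linspace(-90,0,30)); L={}
    for n,r in(("c",85),("i",53.5),("o",116.5)):
        st=[[-20,-r]]; en=[[r,62+33]]
        L[n]=np.array(st+[[r*np.cos(t),r*np.sin(t)] for t in a]+en)
        if n!="c":
            m=[-62,-r+(24.25 if n=="i" else -24.25)]; L[n]=np.vstack([m,L[n]])
    t=np.linspace(0,6.3,30)
    L["foot"]=np.c_[85+30*np.cos(t),62+30*np.sin(t)]
    L["roll"]=np.c_[116.5+8*np.cos(t),43+8*np.sin(t)]
    L["stop"]=np.array([[60,95],[110,95]])
    return L
def toW(p,ox,oy,yaw,z):
    t=np.radians(yaw);R=np.array([[np.cos(t),-np.sin(t)],[np.sin(t),np.cos(t)]])
    return np.c_[p/1e3@R.T+[ox,oy],np.full(len(p),z)]
if __name__=="__main__":
    img,pk,out=sys.argv[1:4];ox,oy,yaw=map(float,sys.argv[4:7])
    s=pickle.load(open(pk,"rb"));im=cv2.imread(img)[100:325,85:475]
    im=cv2.resize(im,None,fx=2,fy=2,interpolation=cv2.INTER_CUBIC);im=(255*(im/255.)**.6).astype('uint8')
    for n,p in model().items():
        for z,c in((.010,(0,200,0)),(.022,(0,0,255))):
            if n=="foot" and z>.02 or n=="c" and z>.02: continue
            q=(proj("wrist",toW(p,ox,oy,yaw,z),s)+.25-[85,100])*2
            cv2.polylines(im,[np.round(q*8).astype(np.int32)],False,c,1,cv2.LINE_AA,3)
    cv2.imwrite(out,im)
E
python3 -c "
from ov import *
print(toW(np.array([[-16.4,20.3]]),.5733,-.1059,11.5,0))"
python3 ov.py pics/w1.png w1.pkl pics/ov1.png 0.5532 -0.0893 11.4
```

```text
[[ 0.55318207 -0.08927716  0.        ]]
```

View pics/ov1.png

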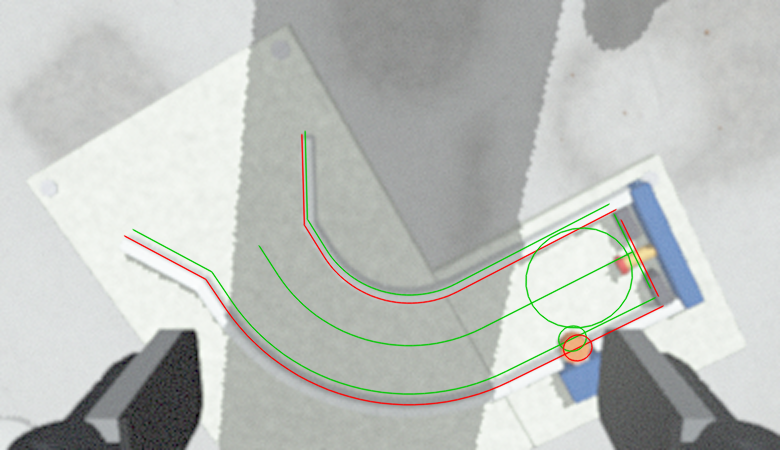

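```bash
python3 - <<'E'
from ov import *
s=pickle.load(open("w1.pkl","rb"));I=cv2.imread("pics/w1.png");L=model();K=5
def crop(x,y,w,h,ox,oy):
    im=cv2.resize(I[y:y+h,x:x+w],None,fx=K,fy=K,interpolation=cv2.INTER_CUBIC);im=(255*(im/255.)**.7).astype('uint8')
    for n,p in L.items():
        if n in"c foot":continue
        for z,c in((.010,(0,200,0)),(.022,(0,0,255))):
            q=(proj("wrist",toW(p,ox,oy,11.4,z),s)+.5-[x,y])*K
            cv2.polylines(im,[np.round(q*8).astype(np.int32)],False,c,1,cv2.LINE_AA,3)
    return im
a=crop(330,195,80,110,.5532,-.0893);b=crop(145,155,80,110,.5532,-.0893)
cv2.imwrite("pics/ov2.png",np.hstack([b,a]))
E
```

```text
(no output)
```

View pics/ov2.png

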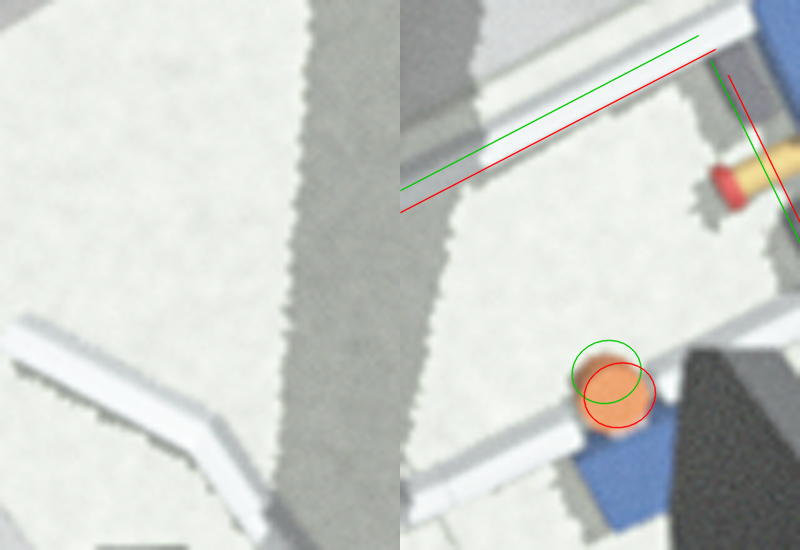

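```bash
python3 - <<'E'
from ov import *
np.set_printoptions(precision=1,suppress=True)
s=pickle.load(open("w1.pkl","rb"))
t=np.radians(11.4);R=np.array([[np.cos(t),-np.sin(t)],[np.sin(t),np.cos(t)]])
def A(p,x0,y0,z): return ((ray("wrist",np.array(p)/5-.5+[x0,y0],z,s)[:,:2]-[.5532,-.0893])@R)*1e3
print("outer bend top/bottom (-20,-116.5)",A([[200,432]],145,155,.022),A([[218,413]],145,155,.010))
print("outer tip bottom, top (-62,-140.7)",A([[25,315]],145,155,.010),A([[8,335]],145,155,.022))
print("outer dock x=116.5 bottom",A([[10,483],[180,405]],330,195,.010),"top",A([[10,494],[175,420]],330,195,.022))
print("inner dock x=53.5 top",A([[85,185],[340,37]],330,195,.022))
print("stop y=95, z16/22",A([[312,55],[340,130]],330,195,.022),A([[312,55],[340,130]],330,195,.028))
print("roller 116.5,43 z22/28",A([[215,395]],330,195,.022),A([[215,395]],330,195,.030))
E
```

```text
outer bend top/bottom (-20,-116.5) [[ -19.9 -120.4]] [[ -19.6 -119.9]]
outer tip bottom, top (-62,-140.7) [[ -59.8 -144.3]] [[ -58.6 -143.9]]
outer dock x=116.5 bottom [[119.9  -9.8]
 [121.2  34.1]] top [[115.6  -9.4]
 [117.2  31.6]]
inner dock x=53.5 top [[ 57.   38.9]
 [ 53.7 100.6]]
stop y=95, z16/22 [[54.4 93.8]
 [72.6 92.2]] [[52.  92.9]
 [69.9 91.3]]
roller 116.5,43 z22/28 [[116.   42.1]] [[111.5  42.1]]
```

```bash
python3 -c "
from h import *
print(shift([.459,.0653,.12]),shift([.459,.0653,.022]))"
```

```text
[0.11680629 0.12305097 0.0810374 ] [0.11670232 0.12304326 0.17903734]
```

```bash
python3 -m pendant '[[100,[0.023,0.025,0.01],[0,0,4]],[100,[0.047,0.05,0.02],[0,0,8]],[100,[0.07,0.074,0.03],[0,0,12]],[100,[0.094,0.099,0.05],[0,0,15.5]],[100,[0.1168,0.123,0.081],[0,0,15.5]]]'; python3 -m pendant '[[100,[0,0,0],[0,0,0]],[100,[0,0,0],[0,0,0]],[100,[0,0,0],[0,0,0]]]';python3 -c "
from h import *
print(shift([.459,.0653,.022]),np.degrees(np.arctan2(*rot(readout.get_state())[:2,1][::-1])))"
```

```text
time: 2.4
tool_pos: [0.4599, 0.0654, 0.1238]
ee_rot: [0.001, 0.288, 0.958, 0.001]
ft_force: [1.9, 0.6, 0.6]
gripper_width: 1.002
grip_force: 0.0
time: 2.65
tool_pos: [0.4605, 0.0636, 0.1232]
ee_rot: [0.0, 0.285, 0.959, 0.0]
ft_force: [0.3, -0.3, 0.3]
gripper_width: 0.997
grip_force: 0.0
[0.0022272  0.00057194 0.10116148] 56.881100027310325
```

```bash
python3 -m pendant '[[100,[0.002,0.0006,0.03],[0,0,0]],[100,[0.002,0.0006,0.06],[0,0,0]],[100,[0.002,0.0006,0.08],[0,0,0]],[100,[0.002,0.0006,0.095],[0,0,0]],[100,[0.002,0.0006,0.1],[0,0,0]]]'; python3 -m pendant '[[70,[0,0,0],[0,0,0]],[30,[0,0,0],[0,0,0]],[30,[0,0,0],[0,0,0]],[30,[0,0,0],[0,0,0]],[30,[0,0,0],[0,0,0]]]' 25; python3 -m pendant '[[30,[0,0,0],[0,0,0]],[30,[0,0,0],[0,0,0]],[30,[0,0,0],[0,0,0]],[30,[0,0,0],[0,0,0]],[30,[0,0,0],[0,0,0]]]'
```

```text
time: 3.07
tool_pos: [0.4593, 0.0638, 0.0217]
ee_rot: [-0.0, 0.286, 0.958, -0.0]
ft_force: [-0.3, 0.2, -0.3]
gripper_width: 0.997
grip_force: 0.0
time: 3.48
tool_pos: [0.4599, 0.0643, 0.0238]
ee_rot: [0.001, 0.286, 0.958, 0.0]
ft_force: [-0.3, -3.1, 8.9]
gripper_width: 0.395
grip_force: 23.9
time: 3.9
tool_pos: [0.4599, 0.0643, 0.0238]
ee_rot: [0.001, 0.286, 0.958, 0.0]
ft_force: [-1.0, -4.1, 9.2]
gripper_width: 0.396
grip_force: 23.9
```

```bash
python3 -m pendant '[[30,[0,0,-0.02],[0,0,0]],[30,[0,0,-0.05],[0,0,0]],[30,[0,0,-0.08],[0,0,0]],[30,[0,0,-0.08],[0,0,0]]]';python3 -c "
from h import *
print(shift([.4941,-.2036,.10]),readout.get_state()['ft_force'])"
```

```text
time: 4.23
tool_pos: [0.4619, 0.0647, 0.1076]
ee_rot: [0.003, 0.286, 0.958, 0.001]
ft_force: [2.7, 0.7, -1.9]
gripper_width: 0.395
grip_force: 25.6
[-0.17398757 -0.20673508  0.00763826] [ 2.72050893  0.73881519 -1.89622836]
```

```bash
python3 -m pendant '[[30,[-0.022,-0.026,0],[0,0,0]],[30,[-0.044,-0.052,0],[0,0,0]],[30,[-0.066,-0.078,0],[0,0,0]],[30,[-0.088,-0.104,0],[0,0,0]],[30,[-0.11,-0.13,0],[0,0,0]]]';python3 -m pendant '[[30,[-0.022,-0.026,0],[0,0,0]],[30,[-0.042,-0.05,0.01],[0,0,0]],[30,[-0.058,-0.07,0.02],[0,0,0]],[30,[-0.064,-0.0767,0.03],[0,0,0]],[30,[-0.064,-0.0767,0.04],[0,0,0]]]';python3 -m pendant '[[30,[0,0,0],[0,0,0]],[30,[0,0,0],[0,0,0]],[30,[0,0,0],[0,0,0]]]';python3 -c "
from h import *
print(shift([.4941,-.2036,.0345]),readout.get_state()['ft_force'])"
```

```text
time: 4.65
tool_pos: [0.4798, -0.1062, 0.1029]
ee_rot: [0.0, 0.286, 0.958, 0.0]
ft_force: [1.3, 0.5, -3.7]
gripper_width: 0.392
grip_force: 25.7
time: 5.07
tool_pos: [0.4918, -0.206, 0.0623]
ee_rot: [0.001, 0.287, 0.958, -0.0]
ft_force: [0.0, -0.2, -3.5]
gripper_width: 0.391
grip_force: 25.8
time: 5.32
tool_pos: [0.4912, -0.2027, 0.063]
ee_rot: [-0.0, 0.286, 0.958, 0.0]
ft_force: [0.2, -0.0, -3.3]
gripper_width: 0.391
grip_force: 25.8
[-0.00292836  0.00082085  0.02852604] [ 0.23833718 -0.01803246 -3.28817514]
```

```bash
python3 -m pendant '[[30,[-0.003,0.0008,0.01],[0,0,0]],[30,[-0.003,0.0008,0.02],[0,0,0]],[30,[-0.003,0.0008,0.026],[0,0,0]],[30,[-0.003,0.0008,0.027],[0,0,0]]]';for i in 1 2; do python3 -m pendant '[[30,[0,0,0.001],[0,0,0]],[30,[0,0,0.001],[0,0,0]]]'; done
```

```text
time: 5.65
tool_pos: [0.4935, -0.2041, 0.0343]
ee_rot: [-0.001, 0.286, 0.958, 0.0]
ft_force: [-0.1, 1.1, -4.2]
gripper_width: 0.395
grip_force: 25.8
time: 5.82
tool_pos: [0.494, -0.2046, 0.0346]
ee_rot: [-0.0, 0.286, 0.958, 0.0]
ft_force: [-0.0, 0.1, -2.8]
gripper_width: 0.391
grip_force: 25.8
time: 5.98
tool_pos: [0.4945, -0.205, 0.0341]
ee_rot: [0.0, 0.286, 0.958, -0.0]
ft_force: [-0.5, -0.9, -0.1]
gripper_width: 0.398
grip_force: 26.3
```

```bash
cat > nx.py <<'E'
# usage: nx.py dx dy  path-fraction list: prints assembly pos and tool shifts to assembly waypoints
import sys
from h import *
np.set_printoptions(precision=4,suppress=True)
O=np.array([.5549,-.0903]);t=np.radians(11.4);R=np.array([[np.cos(t),-np.sin(t)],[np.sin(t),np.cos(t)]])
def path(d):  # arclength mm from (-20... ) : d=0 at x=0 start of arc
    q=85*np.pi/2
    if d<0:return [d,-85]
    if d<q:a=d/85-np.pi/2;return [85*np.cos(a),85*np.sin(a)]
    return [85,d-q]
s=readout.get_state();p=((s["tool_pos"][:2]-O)@R)*1e3;f=R.T@s["ft_force"][:2]
print("asm",p,"z",s["tool_pos"][2],"F asm",f,"fz",s["ft_force"][2])
off=np.array(eval(sys.argv[1]))
for d in map(float,sys.argv[2:]):
    w=np.array(path(d))+off; X=np.r_[R@w/1e3+O,s["tool_pos"][2]]
    print(d,w,(rot(s).T@(X-s["tool_pos"]))[:2])
E
python3 nx.py "[0,0]" -70 -50 -40 -30 -20
```

```text
asm [ -81.8753 -100.5434] z 0.03411374976225243 F asm [-0.6296 -0.7519] fz -0.12666372472531262
-70.0 [-70. -85.] [0.0025 0.0194]
-50.0 [-50. -85.] [-0.0118  0.0335]
-40.0 [-40. -85.] [-0.0189  0.0405]
-30.0 [-30. -85.] [-0.026   0.0475]
-20.0 [-20. -85.] [-0.0331  0.0545]
```

```bash
python3 -m pendant '[[30,[0.0005,0.005,0.0003],[0,0,0]],[30,[0.001,0.01,0.0003],[0,0,0]],[30,[0.0018,0.015,0.0003],[0,0,0]],[30,[0.0025,0.0194,0.0003],[0,0,0]],[30,[0.0025,0.0194,0.0003],[0,0,0]]]'; python3 nx.py "[0,0]" -60 -50 -40 -30
```

```text
time: 6.4
tool_pos: [0.5037, -0.1871, 0.0341]
ee_rot: [0.001, 0.286, 0.958, -0.0]
ft_force: [0.5, -2.1, 4.2]
gripper_width: 0.39
grip_force: 26.6
asm [-69.2763 -84.7794] z 0.03409274335211699 F asm [ 0.0564 -2.1512] fz 4.195433623809287
-60.0 [-60. -85.] [-0.0068  0.0064]
-50.0 [-50. -85.] [-0.0139  0.0134]
-40.0 [-40. -85.] [-0.021   0.0204]
-30.0 [-30. -85.] [-0.0281  0.0274]
```

```bash
python3 - <<'E'
from ov import *
s=readout.get_state();pickle.dump(s,open("w2.pkl","wb"));im=optics.capture("wrist");cv2.imwrite("pics/w2.png",im)
j=(255*(cv2.resize(im,(800,600),interpolation=cv2.INTER_CUBIC)/255.)**.6).astype('uint8')
for n,p in model().items():
    for z,c in((.010,(0,200,0)),(.022,(0,0,255))):
        q=(proj("wrist",toW(p,.5549,-.0903,11.4,z),s)+.5)*1.42857
        if n!="c":cv2.polylines(j,[np.round(q*8).astype(np.int32)],False,c,1,cv2.LINE_AA,3)
cv2.imwrite("pics/w2v.png",j)
E
```

```text
(no output)
```

View pics/w2v.png

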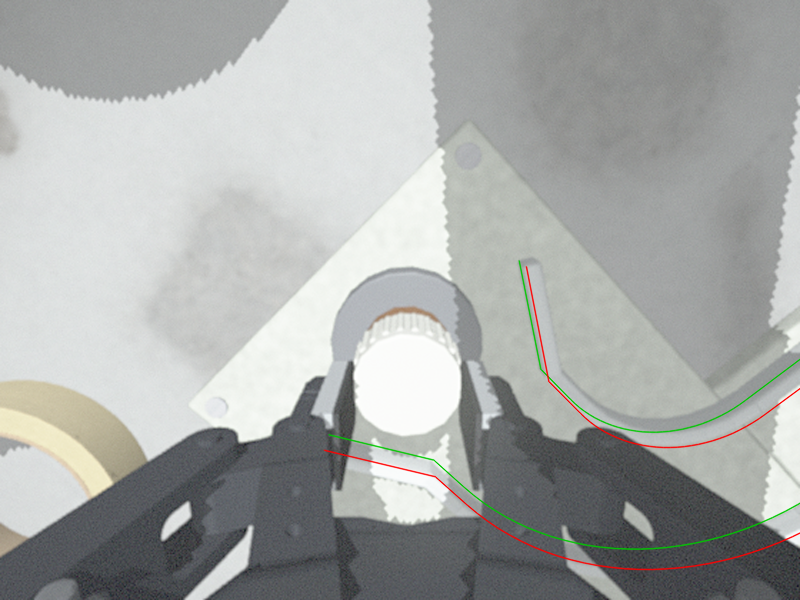

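The carrier stands on the deck at the mouth (cap at 408,385). The overlaid rail model matches the rails to within 1–2 mm, so I continue under force monitoring.

```bash
python3 -m pendant '[[30,[-0.0035,0.0035,-0.0003],[0,0,0]],[30,[-0.007,0.0064,-0.0003],[0,0,0]],[30,[-0.0105,0.01,-0.0003],[0,0,0]],[30,[-0.0139,0.0134,-0.0003],[0,0,0]],[30,[-0.0139,0.0134,-0.0003],[0,0,0]]]'; python3 nx.py "[0,0]" -40 -35 -30 -25 -20 -15
```

```text
time: 6.87
tool_pos: [0.52, -0.1831, 0.0344]
ee_rot: [-0.002, 0.286, 0.958, -0.0]
ft_force: [-15.9, 0.0, 24.7]
gripper_width: 0.395
grip_force: 28.9
asm [-52.5909 -84.052 ] z 0.03436325149481823 F asm [-15.589    3.1458] fz 24.655247786662347
-40.0 [-40. -85.] [-0.0096  0.0082]
-35.0 [-35. -85.] [-0.0132  0.0117]
-30.0 [-30. -85.] [-0.0167  0.0152]
-25.0 [-25. -85.] [-0.0203  0.0187]
-20.0 [-20. -85.] [-0.0239  0.0222]
-15.0 [-15. -85.] [-0.0274  0.0257]
```

```bash
python3 -m pendant '[[30,[0,0,-0.0005],[0,0,0]],[30,[0,0,-0.0005],[0,0,0]]]'; python3 -m pendant '[[30,[0.0005,-0.0005,-0.0003],[0,0,0]],[30,[0.0005,-0.0005,-0.0003],[0,0,0]]]';python3 nx.py "[0,0]" -50
```

```text
time: 7.03
tool_pos: [0.52, -0.1831, 0.0346]
ee_rot: [-0.002, 0.286, 0.958, 0.0]
ft_force: [-12.4, 0.4, 15.9]
gripper_width: 0.394
grip_force: 27.9
time: 7.2
tool_pos: [0.5198, -0.1833, 0.0347]
ee_rot: [-0.001, 0.286, 0.958, 0.0]
ft_force: [-7.4, 1.5, 9.0]
gripper_width: 0.395
grip_force: 27.1
asm [-52.7483 -84.2693] z 0.034704883532401705 F asm [-6.9798  2.9599] fz 9.034261132880568
-50.0 [-50. -85.] [-0.0025  0.0014]
```

```bash
python3 -m pendant '[[30,[0,0,-0.0005],[0,0,0]],[30,[0,0,-0.0005],[0,0,0]]]';python3 nx.py "[0,0]" -50; python3 -m pendant '[[30,[-0.0025,0.0014,0],[0,0,0]],[30,[-0.005,0.0039,0],[0,0,0]],[30,[-0.005,0.0039,0],[0,0,0]]]';python3 nx.py "[0,0]" -45 -40
```

```text
time: 7.37
tool_pos: [0.5211, -0.1837, 0.0351]
ee_rot: [-0.0, 0.286, 0.958, 0.0]
ft_force: [0.5, 0.8, -3.0]
gripper_width: 0.393
grip_force: 25.8
asm [-51.6161 -84.8248] z 0.03508862962716435 F asm [0.6674 0.6769] fz -3.0065041535229535
-50.0 [-50. -85.] [-0.0013  0.001 ]
time: 7.62
tool_pos: [0.5285, -0.1833, 0.0351]
ee_rot: [0.0, 0.286, 0.958, -0.0]
ft_force: [-0.1, -0.5, -2.5]
gripper_width: 0.393
grip_force: 25.8
asm [-44.2758 -85.9566] z 0.0351136525699494 F asm [-0.2225 -0.4316] fz -2.482505760299917
-45.0 [-45. -85.] [0.0012 0.0002]
-40.0 [-40. -85.] [-0.0024  0.0037]
```

```bash
python3 -m pendant '[[30,[0,0.002,0.0002],[0,0,0]],[30,[-0.0024,0.0037,0.0002],[0,0,0]],[30,[-0.006,0.0072,0.0002],[0,0,0]],[30,[-0.006,0.0072,0.0002],[0,0,0]]]';python3 nx.py "[0,0]" -30 -25 -20 -15 -10
```

```text
time: 7.95
tool_pos: [0.5376, -0.1805, 0.035]
ee_rot: [0.001, 0.286, 0.958, -0.0]
ft_force: [0.5, -0.1, -2.7]
gripper_width: 0.394
grip_force: 25.8
asm [-34.7555 -85.0538] z 0.035012338095289405 F asm [ 0.4531 -0.1579] fz -2.714625904652686
-30.0 [-30. -85.] [-0.0033  0.0034]
-25.0 [-25. -85.] [-0.0069  0.0069]
-20.0 [-20. -85.] [-0.0105  0.0104]
-15.0 [-15. -85.] [-0.014   0.0139]
-10.0 [-10. -85.] [-0.0176  0.0174]
```

```bash
python3 -m pendant '[[30,[0,0,0.0003],[0,0,0]],[30,[0,0,0.0003],[0,0,0]]]';python3 -m pendant '[[30,[-0.0033,0.0034,0],[0,0,0]],[30,[-0.005,0.0052,0],[0,0,0]],[30,[-0.0069,0.0069,0],[0,0,0]],[30,[-0.0069,0.0069,0],[0,0,0]]]';python3 nx.py "[0,0]" -20 -15 -10 -5 0
```

```text
time: 8.12
tool_pos: [0.5363, -0.1804, 0.0345]
ee_rot: [-0.0, 0.286, 0.958, -0.0]
ft_force: [0.6, 0.7, -2.7]
gripper_width: 0.394
grip_force: 25.8
time: 8.45
tool_pos: [0.5467, -0.1785, 0.0347]
ee_rot: [0.0, 0.286, 0.958, -0.0]
ft_force: [0.3, 0.3, -3.1]
gripper_width: 0.398
grip_force: 25.8
asm [-25.474  -84.8789] z 0.03467117617507625 F asm [0.3227 0.2319] fz -3.075625988706903
-20.0 [-20. -85.] [-0.004   0.0038]
-15.0 [-15. -85.] [-0.0075  0.0073]
-10.0 [-10. -85.] [-0.0111  0.0108]
-5.0 [ -5. -85.] [-0.0147  0.0143]
0.0 [  0. -85.] [-0.0182  0.0178]
```

```bash
for i in 1 2 3; do python3 -m pendant '[[30,[0,0,0.0002],[0,0,0]],[30,[0,0,0.0002],[0,0,0]]]' | grep ft_; done;python3 nx.py "[0,0]" -20 -15
```

```text
ft_force: [0.2, -0.9, -2.8]
ft_force: [-0.6, 0.1, -2.9]
ft_force: [-1.8, -0.2, 1.9]
asm [-26.3366 -84.7763] z 0.034131319292229685 F asm [-1.8457  0.1552] fz 1.8900467112386363
-20.0 [-20. -85.] [-0.0047  0.0043]
-15.0 [-15. -85.] [-0.0082  0.0078]
```

```bash
python3 -m pendant '[[30,[-0.0024,0.0022,-0.0001],[0,0,0]],[30,[-0.0047,0.0043,-0.0001],[0,0,0]],[30,[-0.0065,0.0061,-0.0001],[0,0,0]],[30,[-0.0065,0.0061,-0.0001],[0,0,0]]]';python3 nx.py "[0,0]" -15 -10 -5
```

```text
time: 9.28
tool_pos: [0.5537, -0.1772, 0.0345]
ee_rot: [-0.001, 0.286, 0.958, -0.0]
ft_force: [-10.6, -4.5, 12.1]
gripper_width: 0.393
grip_force: 27.7
asm [-18.3852 -84.8919] z 0.034489266054102186 F asm [-11.2475  -2.3176] fz 12.101111502515726
-15.0 [-15. -85.] [-0.0025  0.0023]
-10.0 [-10. -85.] [-0.006   0.0058]
-5.0 [ -5. -85.] [-0.0096  0.0093]
```

```bash
for i in 1 2; do python3 -m pendant '[[30,[0,0,-0.0003],[0,0,0]],[30,[0,0,-0.0003],[0,0,0]]]' |grep ft_; done; python3 nx.py "[0,0]" -15 -10 -5 0 5
```

```text
ft_force: [0.9, -0.2, -3.7]
ft_force: [-0.3, -0.3, -2.9]
asm [-17.1341 -84.9593] z 0.03465876005903829 F asm [-0.3921 -0.1854] fz -2.9244378659848516
-15.0 [-15. -85.] [-0.0015  0.0015]
-10.0 [-10. -85.] [-0.0051  0.005 ]
-5.0 [ -5. -85.] [-0.0087  0.0085]
0.0 [  0. -85.] [-0.0122  0.012 ]
5.0 [  4.9971 -84.853 ] [-0.0157  0.0156]
```

```bash
python3 -m pendant '[[30,[-0.0025,0.0025,0.0002],[0,0,0]],[30,[-0.0051,0.005,0.0002],[0,0,0]],[30,[-0.0068,0.0067,0.0002],[0,0,0]],[30,[-0.0087,0.0085,0.0002],[0,0,0]],[30,[-0.0087,0.0085,0.0002],[0,0,0]]]';python3 nx.py "[0,0]" 0 5 10 15 20
```

```text
time: 10.03
tool_pos: [0.5674, -0.1746, 0.0345]
ee_rot: [0.0, 0.286, 0.958, 0.0]
ft_force: [-0.0, 0.8, -2.6]
gripper_width: 0.394
grip_force: 25.8
asm [ -4.3773 -85.0914] z 0.03450037807846299 F asm [0.1309 0.7886] fz -2.552253550481484
0.0 [  0. -85.] [-0.0031  0.0031]
5.0 [  4.9971 -84.853 ] [-0.0065  0.0068]
10.0 [  9.9769 -84.4124] [-0.0097  0.0106]
15.0 [ 14.9223 -83.6799] [-0.0127  0.0146]
20.0 [ 19.816  -82.6579] [-0.0155  0.0187]
```

```bash
python3 -m pendant '[[30,[-0.0031,0.0031,0],[0,0,0]],[30,[-0.0065,0.0068,0],[0,0,0]],[30,[-0.0097,0.0106,0],[0,0,0]],[30,[-0.0097,0.0106,0],[0,0,0]]]';python3 nx.py "[0,0]" 15 20 25 30 
```

```text
time: 10.37
tool_pos: [0.582, -0.171, 0.0346]
ee_rot: [0.001, 0.286, 0.958, 0.0]
ft_force: [-0.9, 0.3, -3.0]
gripper_width: 0.396
grip_force: 25.8
asm [ 10.6082 -84.4366] z 0.034638443742883766 F asm [-0.8166  0.442 ] fz -2.9781787242899704
15.0 [ 14.9223 -83.6799] [-0.0025  0.0036]
20.0 [ 19.816  -82.6579] [-0.0053  0.0077]
25.0 [ 24.6411 -81.35  ] [-0.0078  0.0121]
30.0 [ 29.381  -79.7606] [-0.0101  0.0165]
```

```bash
python3 -m pendant '[[30,[-0.0025,0.0036,0.0001],[0,0,0]],[30,[-0.0053,0.0077,0.0001],[0,0,0]],[30,[-0.0078,0.0121,0.0001],[0,0,0]],[30,[-0.0078,0.0121,0.0001],[0,0,0]]]';python3 nx.py "[0,0]" 30 35 40 45
```

```text
time: 10.7
tool_pos: [0.5949, -0.1649, 0.0345]
ee_rot: [0.0, 0.286, 0.958, 0.0]
ft_force: [0.9, -0.2, -2.9]
gripper_width: 0.396
grip_force: 25.8
asm [ 24.5019 -81.0416] z 0.03449017930195016 F asm [ 0.7938 -0.3849] fz -2.9315796626200634
30.0 [ 29.381  -79.7606] [-0.0026  0.0043]
35.0 [ 34.0193 -77.8954] [-0.0046  0.0089]
40.0 [ 38.5399 -75.7606] [-0.0063  0.0136]
45.0 [ 42.9272 -73.3639] [-0.0077  0.0184]
```

```bash
python3 -m pendant '[[30,[-0.0026,0.0043,0.0001],[0,0,0]],[30,[-0.0046,0.0089,0.0001],[0,0,0]],[30,[-0.0063,0.0136,0.0001],[0,0,0]],[30,[-0.0063,0.0136,0.0001],[0,0,0]]]';python3 nx.py "[0,0]" 45 50 55 60
```

```text
time: 11.03
tool_pos: [0.6076, -0.1568, 0.0344]
ee_rot: [0.0, 0.286, 0.958, 0.0]
ft_force: [-0.7, 0.3, -3.2]
gripper_width: 0.396
grip_force: 25.8
asm [ 38.4742 -75.5817] z 0.03437467231640086 F asm [-0.6502  0.4668] fz -3.2354989819253315
45.0 [ 42.9272 -73.3639] [-0.0016  0.0047]
50.0 [ 47.166  -70.7133] [-0.0028  0.0096]
55.0 [ 51.2416 -67.8181] [-0.0036  0.0145]
60.0 [ 55.14   -64.6884] [-0.0042  0.0195]
```

```bash
python3 -m pendant '[[30,[-0.0016,0.0047,0.0001],[0,0,0]],[30,[-0.0028,0.0096,0.0001],[0,0,0]],[30,[-0.0036,0.0145,0.0001],[0,0,0]],[30,[-0.0036,0.0145,0.0001],[0,0,0]]]';python3 nx.py "[0,0]" 60 65 70 75
```

```text
time: 11.37
tool_pos: [0.6183, -0.1464, 0.0343]
ee_rot: [0.0, 0.286, 0.958, 0.0]
ft_force: [0.1, -0.3, -2.6]
gripper_width: 0.393
grip_force: 25.9
asm [ 51.0955 -67.5759] z 0.03425873214811533 F asm [ 0.0544 -0.3603] fz -2.5586078787716247
60.0 [ 55.14   -64.6884] [-0.0008  0.0049]
65.0 [ 58.8476 -61.3348] [-0.0011  0.0099]
70.0 [ 62.3517 -57.7691] [-0.0011  0.0149]
75.0 [ 65.6401 -54.0035] [-0.0008  0.0199]
```

```bash
python3 -m pendant '[[30,[-0.0008,0.0049,0.0001],[0,0,0]],[30,[-0.0011,0.0099,0.0001],[0,0,0]],[30,[-0.0011,0.0149,0.0001],[0,0,0]],[30,[-0.0011,0.0149,0.0001],[0,0,0]]]';python3 nx.py "[0,0]" 75 80 85 90
```

```text
time: 11.7
tool_pos: [0.6273, -0.1345, 0.0342]
ee_rot: [0.0, 0.286, 0.958, 0.0]
ft_force: [0.9, 0.6, -1.9]
gripper_width: 0.395
grip_force: 26.0
asm [ 62.2059 -57.6406] z 0.03419646192643529 F asm [0.9867 0.4245] fz -1.8731447223646118
75.0 [ 65.6401 -54.0035] [0.0001 0.005 ]
80.0 [ 68.7014 -50.0512] [0.0007 0.01  ]
85.0 [ 71.525  -45.9257] [0.0016 0.0149]
90.0 [ 74.1013 -41.6413] [0.0028 0.0197]
```

Nicely seated with a light touch, so I continue at this height.

```bash
python3 -m pendant '[[30,[0.0001,0.005,0],[0,0,0]],[30,[0.0007,0.01,0],[0,0,0]],[30,[0.0016,0.0149,0],[0,0,0]],[30,[0.0016,0.0149,0],[0,0,0]]]';python3 nx.py "[0,0]" 90 95 100 105
```

```text
time: 12.03
tool_pos: [0.6339, -0.121, 0.0342]
ee_rot: [0.0, 0.286, 0.958, 0.0]
ft_force: [1.5, 0.6, -1.7]
gripper_width: 0.396
grip_force: 26.1
asm [ 71.367  -45.7504] z 0.034157583977718196 F asm [1.6241 0.307 ] fz -1.6941382436044878
90.0 [ 74.1013 -41.6413] [0.0009 0.0048]
95.0 [ 76.4212 -37.2129] [0.0024 0.0096]
100.0 [ 78.4767 -32.6558] [0.0041 0.0143]
105.0 [ 80.2608 -27.9857] [0.0061 0.0189]
```

```bash
python3 -m pendant '[[30,[0.0006,0.005,0],[0,0,0]],[30,[0.002,0.0099,0],[0,0,0]],[30,[0.0037,0.0146,0],[0,0,0]],[30,[0.0037,0.0146,0],[0,0,0]]]';python3 nx.py "[0.4,0]" 105 110 115 120
```

```text
time: 12.37
tool_pos: [0.6387, -0.1068, 0.0342]
ee_rot: [0.0, 0.286, 0.958, 0.0]
ft_force: [0.3, 0.3, -0.8]
gripper_width: 0.394
grip_force: 26.2
asm [ 78.8506 -32.7316] z 0.03416411580335115 F asm [0.3083 0.1957] fz -0.812991762094595
105.0 [ 80.6608 -27.9857] [0.002  0.0046]
110.0 [ 82.1673 -23.2188] [0.0043 0.0091]
115.0 [ 83.3909 -18.3716] [0.0069 0.0134]
120.0 [ 84.3274 -13.4608] [0.0096 0.0176]
```

```bash
python3 -m pendant '[[30,[0.002,0.0046,-0.0001],[0,0,0]],[30,[0.0043,0.0091,-0.0001],[0,0,0]],[30,[0.0069,0.0134,-0.0001],[0,0,0]],[30,[0.0069,0.0134,-0.0001],[0,0,0]]]';python3 nx.py "[0.4,0]" 120 125 130 135
```

```text
time: 12.7
tool_pos: [0.6399, -0.0916, 0.0342]
ee_rot: [-0.0, 0.286, 0.958, 0.0]
ft_force: [0.9, 0.8, -1.6]
gripper_width: 0.393
grip_force: 26.1
asm [ 83.0359 -18.1092] z 0.034165050997751294 F asm [1.0362 0.5979] fz -1.6432797962689776
120.0 [ 84.3274 -13.4608] [0.0023 0.0042]
125.0 [84.9736 -8.5034] [0.0054 0.0082]
130.0 [85.3272 -3.5167] [0.0086 0.012 ]
135.0 [85.4     1.4823] [0.0121 0.0156]
```

```bash
python3 -m pendant '[[30,[0.0023,0.0042,0],[0,0,0]],[30,[0.0054,0.0082,0],[0,0,0]],[30,[0.0086,0.012,0],[0,0,0]],[30,[0.0121,0.0156,0],[0,0,0]],[30,[0.0121,0.0156,0],[0,0,0]]]';python3 nx.py "[0.4,0]" 138.5 143.5 148.5 153.5
```

```text
time: 13.12
tool_pos: [0.638, -0.0719, 0.0341]
ee_rot: [-0.0, 0.286, 0.958, 0.0]
ft_force: [1.9, 0.2, -1.4]
gripper_width: 0.393
grip_force: 26.1
asm [85.0706  1.6019] z 0.03414972926634455 F asm [ 1.8526 -0.2154] fz -1.38603452273695
138.5 [85.4     4.9823] [0.0021 0.0026]
143.5 [85.4     9.9823] [0.0057 0.0062]
148.5 [85.4    14.9823] [0.0092 0.0098]
153.5 [85.4    19.9823] [0.0127 0.0133]
```

```bash
python3 -m pendant '[[30,[0.0018,0.0029,0],[0,0,0]],[30,[0.0054,0.0065,0],[0,0,0]],[30,[0.0089,0.0101,0],[0,0,0]],[30,[0.0089,0.0101,0],[0,0,0]]]';python3 nx.py "[0.8,0]" 148.5 150.5 152.5 154.5 156.5 158.5
```

```text
time: 13.45
tool_pos: [0.6361, -0.0587, 0.0342]
ee_rot: [-0.0, 0.286, 0.958, 0.0]
ft_force: [1.5, 1.5, -1.8]
gripper_width: 0.394
grip_force: 26.1
asm [85.8327 14.8903] z 0.03415662894392757 F asm [1.7445 1.1363] fz -1.8080472449443417
148.5 [85.8    14.9823] [0.0001 0.    ]
150.5 [85.8    16.9823] [0.0015 0.0015]
152.5 [85.8    18.9823] [0.0029 0.0029]
154.5 [85.8    20.9823] [0.0043 0.0043]
156.5 [85.8    22.9823] [0.0057 0.0057]
158.5 [85.8    24.9823] [0.0071 0.0072]
```

```bash
python3 -m pendant '[[30,[0.0015,0.0015,0],[0,0,0]],[30,[0.0029,0.0029,0],[0,0,0]],[30,[0.0043,0.0043,0],[0,0,0]],[30,[0.0057,0.0057,0],[0,0,0]],[30,[0.0071,0.0071,0],[0,0,0]]]';python3 nx.py "[0.8,0]" 160.5 162.5 164.5 166.5 
```

```text
time: 13.87
tool_pos: [0.6348, -0.0512, 0.0349]
ee_rot: [0.001, 0.286, 0.958, -0.001]
ft_force: [-2.2, -21.3, 14.7]
gripper_width: 0.396
grip_force: 28.2
asm [86.0641 22.5668] z 0.03491228544372016 F asm [ -6.4155 -20.4808] fz 14.657798985444066
160.5 [85.8    26.9823] [0.0033 0.003 ]
162.5 [85.8    28.9823] [0.0047 0.0044]
164.5 [85.8    30.9823] [0.0061 0.0058]
166.5 [85.8    32.9823] [0.0075 0.0072]
```

```bash
python3 -m pendant '[[30,[-0.001,-0.001,0],[0,0,0]],[30,[-0.002,-0.002,0],[0,0,0]],[30,[-0.002,-0.002,0],[0,0,0]]]';python3 nx.py "[0.8,0]" 160.5; python3 -m pendant '[[30,[-0.001,-0.001,0],[0,0,0]],[30,[-0.001,-0.001,0],[0,0,0]],[30,[-0.001,-0.001,0],[0,0,0]]]';python3 nx.py "[0.8,0]" 156.5
```

```text
time: 14.12
tool_pos: [0.6349, -0.0529, 0.0342]
ee_rot: [-0.0, 0.286, 0.958, 0.0]
ft_force: [-0.9, -3.5, 4.1]
gripper_width: 0.398
grip_force: 26.6
asm [85.7746 20.881 ] z 0.03419694688378089 F asm [-1.5528 -3.2452] fz 4.1411465876919795
160.5 [85.8    26.9823] [0.0043 0.0044]
time: 14.37
tool_pos: [0.635, -0.0538, 0.034]
ee_rot: [-0.0, 0.286, 0.958, 0.0]
ft_force: [-0.9, 1.3, 0.7]
gripper_width: 0.396
grip_force: 26.3
asm [85.6916 19.9398] z 0.034040723839174336 F asm [-0.6304  1.4796] fz 0.6692880078514221
156.5 [85.8    22.9823] [0.0021 0.0022]
```

```bash
python3 -m pendant '[[30,[0,0,0],[0,0,0]],[30,[0,0,0],[0,0,0]],[30,[0,0,0],[0,0,0]]]' 90; python3 -m pendant '[[30,[0,0,-0.0002],[0,0,0]],[30,[0,0,-0.0002],[0,0,0]],[30,[0,0,-0.0002],[0,0,0]]]';python3 nx.py "[0.8,0]" 156.5
```

```text
time: 14.62
tool_pos: [0.635, -0.0539, 0.0345]
ee_rot: [-0.0, 0.286, 0.958, 0.0]
ft_force: [-2.1, 0.2, 8.6]
gripper_width: 0.35
grip_force: 88.4
time: 14.87
tool_pos: [0.635, -0.0539, 0.0346]
ee_rot: [-0.0, 0.286, 0.958, 0.0]
ft_force: [-2.3, 1.2, 6.5]
gripper_width: 0.35
grip_force: 89.0
asm [85.7482 19.8842] z 0.034575500023090566 F asm [-2.0515  1.6542] fz 6.50397140680881
156.5 [85.8    22.9823] [0.0021 0.0022]
```

```bash
for i in 1 2; do python3 -m pendant '[[30,[0,0,-0.0003],[0,0,0]],[30,[0,0,-0.0003],[0,0,0]]]'|grep -E "ft_|pos"; done
```

```text
tool_pos: [0.635, -0.0538, 0.0347]
ft_force: [-1.1, 2.2, 3.7]
tool_pos: [0.635, -0.054, 0.0348]
ft_force: [-0.5, 1.5, -1.7]
```

```bash
python3 -m pendant '[[30,[0.0007,0.0007,-0.0001],[0,0,0]],[30,[0.0014,0.0014,-0.0001],[0,0,0]],[30,[0.0021,0.0021,-0.0001],[0,0,0]],[30,[0.0021,0.0021,-0.0001],[0,0,0]]]';python3 nx.py "[0.8,0]" 158.5
```

```text
time: 15.53
tool_pos: [0.6344, -0.0518, 0.0352]
ee_rot: [0.0, 0.286, 0.958, -0.0]
ft_force: [-2.1, -7.1, 0.6]
gripper_width: 0.348
grip_force: 89.6
asm [85.5642 21.9723] z 0.03518453494376204 F asm [-3.4588 -6.5184] fz 0.6157001556054461
158.5 [85.8    24.9823] [0.0019 0.0023]
```

```bash
python3 -m pendant '[[30,[0.0007,0.0007,0],[0,0,0]],[30,[0.0014,0.0014,0],[0,0,0]],[30,[0.0014,0.0014,0],[0,0,0]]]';python3 nx.py "[0.8,0]" 160.5
```

```text
time: 15.78
tool_pos: [0.6342, -0.0506, 0.0355]
ee_rot: [0.0, 0.286, 0.958, -0.001]
ft_force: [-2.8, -14.1, 3.8]
gripper_width: 0.35
grip_force: 90.0
asm [85.6344 23.2675] z 0.035502687461135725 F asm [ -5.5642 -13.2651] fz 3.826603994522316
160.5 [85.8    26.9823] [0.0025 0.0028]
```

```bash
python3 -m pendant '[[30,[-0.0007,-0.0007,-0.0002],[0,0,0]],[30,[-0.0012,-0.0002,-0.0003],[0,0,0]],[30,[-0.0012,-0.0002,-0.0003],[0,0,0]]]';python3 nx.py "[0.8,0]" 158.5; python3 -m pendant '[[30,[0.0007,0.0007,0],[0,0,0]],[30,[0.0007,0.0007,0],[0,0,0]]]';python3 nx.py "[0.8,0]" 160.5;
```

```text
time: 16.03
tool_pos: [0.6346, -0.0508, 0.0354]
ee_rot: [-0.0, 0.286, 0.958, -0.0]
ft_force: [-3.0, -8.4, 0.7]
gripper_width: 0.345
grip_force: 89.6
asm [85.9448 22.928 ] z 0.0353745670590914 F asm [-4.625 -7.652] fz 0.679709344944637
158.5 [85.8    24.9823] [0.0015 0.0014]
time: 16.2
tool_pos: [0.6345, -0.0503, 0.0355]
ee_rot: [-0.0, 0.286, 0.958, -0.001]
ft_force: [-3.4, -13.0, 2.3]
gripper_width: 0.352
grip_force: 89.6
asm [85.945 23.508] z 0.035516427632728186 F asm [ -5.9355 -12.0457] fz 2.2941815706515634
160.5 [85.8    26.9823] [0.0025 0.0024]
```

```bash
python3 -m pendant '[[30,[0,0,-0.0003],[0,0,0]],[30,[0,0,-0.0003],[0,0,0]]]';python3 nx.py "[0.8,0]" 158.5; python3 -m pendant '[[30,[0.0005,0.0005,-0.0001],[0,0,0]],[30,[0.0005,0.0005,-0.0001],[0,0,0]]]';python3 nx.py "[0.8,0]" 160.5;
```

```text
time: 16.37
tool_pos: [0.6344, -0.0501, 0.0357]
ee_rot: [-0.0, 0.286, 0.958, -0.001]
ft_force: [-2.6, -10.0, -0.1]
gripper_width: 0.345
grip_force: 89.2
asm [85.8735 23.6434] z 0.0356504272296525 F asm [-4.541  -9.3025] fz -0.08141569635849172
158.5 [85.8    24.9823] [0.001  0.0009]
time: 16.53
tool_pos: [0.6342, -0.0494, 0.0358]
ee_rot: [-0.0, 0.286, 0.958, -0.001]
ft_force: [-3.4, -11.3, -0.7]
gripper_width: 0.349
grip_force: 89.3
asm [85.8569 24.3862] z 0.03575419077867044 F asm [ -5.5835 -10.3539] fz -0.6704919707362303
160.5 [85.8    26.9823] [0.0019 0.0018]
```

```bash
python3 -m pendant '[[30,[-0.0004,0.0004,0],[0,0,0]],[30,[-0.0004,0.0004,0],[0,0,0]]]';python3 nx.py "[0.8,0]" 158.5; python3 -m pendant '[[30,[0.0004,0.0004,-0.0001],[0,0,0]],[30,[0.0004,0.0004,-0.0001],[0,0,0]]]';python3 nx.py "[0.8,0]" 160.5;
```

```text
time: 16.7
tool_pos: [0.6347, -0.0493, 0.0357]
ee_rot: [-0.0, 0.286, 0.958, -0.001]
ft_force: [-2.9, -10.0, -0.0]
gripper_width: 0.351
grip_force: 89.4
asm [86.2994 24.419 ] z 0.03571110224662871 F asm [-4.7774 -9.188 ] fz -0.02542305311755505
158.5 [85.8    24.9823] [0.0008 0.    ]
time: 16.87
tool_pos: [0.6346, -0.0489, 0.0358]
ee_rot: [-0.0, 0.286, 0.958, -0.001]
ft_force: [-3.6, -12.5, -0.8]
gripper_width: 0.35
grip_force: 89.2
asm [86.2815 24.8441] z 0.03580563588137311 F asm [ -6.0074 -11.5219] fz -0.7799282894285788
160.5 [85.8    26.9823] [0.0018 0.0012]
```

```bash
python3 -m pendant '[[30,[0.0007,-0.0007,0],[0,0,0]],[30,[0.0012,-0.0002,-0.0001],[0,0,0]],[30,[0.0015,0.0001,-0.0001],[0,0,0]],[30,[0.0015,0.0001,-0.0001],[0,0,0]]]';python3 nx.py "[0,0]" 160.5;
```

```text
time: 17.2
tool_pos: [0.6335, -0.048, 0.036]
ee_rot: [-0.0, 0.286, 0.958, -0.001]
ft_force: [-3.3, -12.0, 0.4]
gripper_width: 0.345
grip_force: 89.3
asm [85.4563 25.9504] z 0.03599569286534344 F asm [ -5.6217 -11.137 ] fz 0.4300801096626691
160.5 [85.     26.9823] [0.001  0.0004]
```

```bash
python3 -m pendant '[[30,[0.0007,0.0007,-0.0002],[0,0,0]],[30,[0.0011,0.0011,-0.0003],[0,0,0]],[30,[0.0011,0.0011,-0.0003],[0,0,0]]]';python3 nx.py "[0,0]" 160.5;python3 -m pendant '[[30,[0.0004,0.0004,0],[0,0,0]],[30,[0.0008,0.0008,-0.0001],[0,0,0]],[30,[0.0008,0.0008,-0.0001],[0,0,0]]]';python3 nx.py "[0,0]" 160.5
```

```text
time: 17.45
tool_pos: [0.633, -0.0462, 0.0362]
ee_rot: [-0.0, 0.286, 0.958, -0.001]
ft_force: [-4.0, -9.9, -0.6]
gripper_width: 0.347
grip_force: 89.2
asm [85.2577 27.7587] z 0.036162658567476795 F asm [-5.8536 -8.9254] fz -0.6013688521039862
160.5 [85.     26.9823] [-0.0004 -0.0007]
time: 17.7
tool_pos: [0.6325, -0.045, 0.0361]
ee_rot: [-0.001, 0.286, 0.958, -0.001]
ft_force: [-4.2, -8.9, -0.9]
gripper_width: 0.346
grip_force: 89.4
asm [84.9882 29.0755] z 0.0361039882364073 F asm [-5.8592 -7.8827] fz -0.9388360311661499
160.5 [85.     26.9823] [-0.0015 -0.0015]
```

```bash
python3 -m pendant '[[30,[0.0006,0.0008,0],[0,0,0]],[30,[0.0013,0.0016,-0.0001],[0,0,0]],[30,[0.002,0.0023,-0.0001],[0,0,0]],[30,[0.002,0.0023,-0.0001],[0,0,0]]]';python3 nx.py "[0,0]" 160.5
```

```text
time: 18.03
tool_pos: [0.6318, -0.0417, 0.0361]
ee_rot: [-0.001, 0.286, 0.958, -0.001]
ft_force: [-5.1, -7.1, -1.9]
gripper_width: 0.352
grip_force: 89.6
asm [84.9494 32.4548] z 0.03608022641783768 F asm [-6.3842 -5.9245] fz -1.9294417920942144
160.5 [85.     26.9823] [-0.0039 -0.0039]
```

```bash
python3 -m pendant '[[30,[0.0006,0.0008,0],[0,0,0]],[30,[0.0013,0.0016,0],[0,0,0]],[30,[0.002,0.0023,0],[0,0,0]],[30,[0.002,0.0023,0],[0,0,0]]]';python3 nx.py "[0,0]" 160.5
```

```text
time: 18.37
tool_pos: [0.6311, -0.0385, 0.036]
ee_rot: [-0.001, 0.286, 0.958, -0.001]
ft_force: [-5.7, -5.8, -2.2]
gripper_width: 0.355
grip_force: 89.8
asm [84.973  35.6832] z 0.036007128399145584 F asm [-6.7164 -4.6037] fz -2.172387664657417
160.5 [85.     26.9823] [-0.0061 -0.0062]
```

```bash
python3 -m pendant '[[30,[0.0007,0.0008,0.0001],[0,0,0]],[30,[0.0014,0.0015,0.0001],[0,0,0]],[30,[0.0021,0.0022,0.0002],[0,0,0]],[30,[0.0028,0.0029,0.0002],[0,0,0]],[30,[0.0028,0.0029,0.0002],[0,0,0]]]';python3 nx.py "[0,0]" 160.5
```

```text
time: 18.78
tool_pos: [0.6302, -0.0343, 0.0357]
ee_rot: [-0.001, 0.286, 0.958, -0.0]
ft_force: [-4.0, -3.0, -2.9]
gripper_width: 0.353
grip_force: 90.0
asm [84.8944 40.0283] z 0.03573787930274033 F asm [-4.5234 -2.0989] fz -2.9127370511629502
160.5 [85.     26.9823] [-0.0092 -0.0092]
```

```bash
python3 -m pendant '[[30,[0.0007,0.0007,0.0001],[0,0,0]],[30,[0.0014,0.0014,0.0001],[0,0,0]],[30,[0.0021,0.0021,0.0002],[0,0,0]],[30,[0.0028,0.0028,0.0002],[0,0,0]],[30,[0.0028,0.0028,0.0002],[0,0,0]]]';python3 nx.py "[0,0]" 160.5
```

```text
time: 19.2
tool_pos: [0.6295, -0.0303, 0.0356]
ee_rot: [-0.001, 0.286, 0.958, -0.0]
ft_force: [-5.0, -1.7, -0.1]
gripper_width: 0.346
grip_force: 90.3
asm [84.9902 44.0588] z 0.035638108653538836 F asm [-5.2141 -0.7003] fz -0.10420410137857716
160.5 [85.     26.9823] [-0.012  -0.0121]
```

```bash
python3 -m pendant '[[30,[0.0007,0.0007,0],[0,0,0]],[30,[0.0014,0.0014,0],[0,0,0]],[30,[0.0021,0.0021,0],[0,0,0]],[30,[0.0028,0.0028,0],[0,0,0]],[30,[0.0035,0.0035,0],[0,0,0]]]';python3 nx.py "[0,0]" 160.5
```

```text
time: 19.62
tool_pos: [0.6286, -0.0255, 0.0356]
ee_rot: [-0.001, 0.286, 0.958, -0.0]
ft_force: [-4.6, -2.3, -1.5]
gripper_width: 0.343
grip_force: 90.3
asm [85.0229 48.9223] z 0.03562926509386509 F asm [-4.981  -1.3065] fz -1.5185583979743713
160.5 [85.     26.9823] [-0.0154 -0.0156]
```

```bash
python3 -m pendant '[[30,[0.0007,0.0007,0],[0,0,0]],[30,[0.0014,0.0014,0],[0,0,0]],[30,[0.0021,0.0021,0],[0,0,0]],[30,[0.0028,0.0028,0],[0,0,0]],[30,[0.0028,0.0028,0],[0,0,0]]]';python3 nx.py "[0,0]" 160.5
```

```text
time: 20.03
tool_pos: [0.6282, -0.0214, 0.0358]
ee_rot: [-0.001, 0.286, 0.958, -0.0]
ft_force: [-5.3, -1.4, -1.1]
gripper_width: 0.348
grip_force: 90.2
asm [85.5071 52.9972] z 0.035780146035699345 F asm [-5.4249 -0.3018] fz -1.1328416687954594
160.5 [85.     26.9823] [-0.0179 -0.0189]
```

```bash
python3 -m pendant '[[30,[0.0007,0.0007,0],[0,0,0]],[30,[0.0014,0.0014,0],[0,0,0]],[30,[0.0021,0.0021,0],[0,0,0]],[30,[0.0028,0.0027,0],[0,0,0]],[30,[0.0028,0.0027,0],[0,0,0]]]';python3 nx.py "[0,0]" 160.5
```

```text
time: 20.45
tool_pos: [0.6278, -0.0176, 0.0359]
ee_rot: [-0.001, 0.286, 0.958, -0.0]
ft_force: [-4.8, -1.3, -2.6]
gripper_width: 0.354
grip_force: 90.0
asm [85.7998 56.8241] z 0.03586214620908184 F asm [-4.9831 -0.321 ] fz -2.6130207601547997
160.5 [85.     26.9823] [-0.0204 -0.0218]
```

```bash
python3 -m pendant '[[30,[0.0007,0.0007,0],[0,0,0]],[30,[0.0014,0.0014,0],[0,0,0]],[30,[0.0014,0.0014,0],[0,0,0]]]';python3 nx.py "[0,0]" 160.5
```

```text
time: 20.7
tool_pos: [0.6278, -0.0157, 0.0361]
ee_rot: [-0.0, 0.286, 0.958, 0.0]
ft_force: [-5.0, -0.4, -3.6]
gripper_width: 0.344
grip_force: 89.9
asm [86.2543 58.7395] z 0.036055498848095814 F asm [-4.9834  0.554 ] fz -3.623120497566978
160.5 [85.     26.9823] [-0.0214 -0.0235]
```

```bash
python3 -m pendant '[[30,[0.0004,-0.0004,0.0002],[0,0,0]],[30,[0.0005,-0.0005,0.0003],[0,0,0]],[30,[0.0005,-0.0005,0.0003],[0,0,0]]]';python3 nx.py "[0,0]" 160.5
```

```text
time: 20.95
tool_pos: [0.6274, -0.0159, 0.0359]
ee_rot: [0.0, 0.286, 0.958, 0.0]
ft_force: [-4.2, 1.7, -2.0]
gripper_width: 0.349
grip_force: 90.3
asm [85.7798 58.6107] z 0.035931848185834114 F asm [-3.7919  2.54  ] fz -2.032591865715669
160.5 [85.     26.9823] [-0.0217 -0.023 ]
```

```bash
python3 -m pendant '[[30,[0.0007,0.0007,0.0001],[0,0,0]],[30,[0.0014,0.0014,0.0001],[0,0,0]],[30,[0.0014,0.0014,0.0001],[0,0,0]]]';python3 nx.py "[0,0]" 160.5
```

```text
time: 21.2
tool_pos: [0.6272, -0.014, 0.0358]
ee_rot: [0.0, 0.286, 0.958, 0.0]
ft_force: [-2.2, -0.2, -3.7]
gripper_width: 0.352
grip_force: 90.1
asm [85.9284 60.5036] z 0.03580032226788167 F asm [-2.2134  0.2012] fz -3.7253775686691326
160.5 [85.     26.9823] [-0.0229 -0.0245]
```

```bash
python3 -m pendant '[[30,[0.0007,0.0007,0.0001],[0,0,0]],[30,[0.0014,0.0014,0.0002],[0,0,0]],[30,[0.0014,0.0014,0.0002],[0,0,0]]]';python3 nx.py "[0,0]" 160.5
```

```text
time: 21.45
tool_pos: [0.6269, -0.0119, 0.0356]
ee_rot: [0.0, 0.286, 0.958, 0.0]
ft_force: [-0.0, 0.0, -2.9]
gripper_width: 0.352
grip_force: 90.1
asm [86.0936 62.5692] z 0.035649286272321896 F asm [0.0005 0.0256] fz -2.891844136742217
160.5 [85.     26.9823] [-0.0242 -0.0261]
```

```bash
python3 -m pendant '[[30,[0.0007,0.0007,0.0001],[0,0,0]],[30,[0.0007,0.0007,0.0001],[0,0,0]]]';python3 nx.py "[0,0]" 160.5
```

```text
time: 21.62
tool_pos: [0.6266, -0.0111, 0.0355]
ee_rot: [0.0, 0.286, 0.958, 0.0]
ft_force: [0.3, -1.1, -2.5]
gripper_width: 0.35
grip_force: 90.1
asm [85.9319 63.5135] z 0.03553525466784847 F asm [ 0.1203 -1.1155] fz -2.5379296031358898
160.5 [85.     26.9823] [-0.025  -0.0266]
```

```bash
python3 -m pendant '[[30,[0.0007,0.0007,0],[0,0,0]],[30,[0.0007,0.0007,0],[0,0,0]]]';python3 nx.py "[0,0]" 160.5
```

```text
time: 21.78
tool_pos: [0.6262, -0.0101, 0.0355]
ee_rot: [0.0, 0.286, 0.958, 0.0]
ft_force: [0.5, -0.6, -3.1]
gripper_width: 0.349
grip_force: 90.1
asm [85.7951 64.5266] z 0.035497104855133306 F asm [ 0.3921 -0.6749] fz -3.07021503365319
160.5 [85.     26.9823] [-0.0258 -0.0273]
```

```bash
python3 -m pendant '[[30,[0.0007,0.0007,0.0001],[0,0,0]],[30,[0.0007,0.0007,0.0001],[0,0,0]]]';python3 nx.py "[0,0]" 160.5
```

```text
time: 21.95
tool_pos: [0.6259, -0.0091, 0.0354]
ee_rot: [0.0, 0.286, 0.958, 0.0]
ft_force: [0.0, -1.1, -1.7]
gripper_width: 0.348
grip_force: 90.1
asm [85.6596 65.5771] z 0.03535467042018168 F asm [-0.1973 -1.1187] fz -1.6568758061972593
160.5 [85.     26.9823] [-0.0267 -0.0279]
```

```bash
python3 -m pendant '[[30,[0.0005,0.0005,0.0001],[0,0,0]],[30,[0.0005,0.0005,0.0001],[0,0,0]]]';python3 nx.py "[0,0]" 160.5
```

```text
time: 22.12
tool_pos: [0.6257, -0.0085, 0.0352]
ee_rot: [0.0, 0.286, 0.958, 0.0]
ft_force: [0.1, -1.2, -2.7]
gripper_width: 0.346
grip_force: 90.1
asm [85.5902 66.2011] z 0.035212139731380966 F asm [-0.1492 -1.2189] fz -2.6703305824147643
160.5 [85.     26.9823] [-0.0271 -0.0283]
```

```bash
python3 -m pendant '[[30,[0.0005,0.0005,0],[0,0,0]],[30,[0.0005,0.0005,0],[0,0,0]]]';python3 nx.py "[0,0]" 160.5
```

```text
time: 22.28
tool_pos: [0.6256, -0.0078, 0.0352]
ee_rot: [-0.0, 0.286, 0.958, -0.0]
ft_force: [0.2, -0.8, -3.1]
gripper_width: 0.349
grip_force: 90.1
asm [85.5711 66.9425] z 0.035182190483894614 F asm [ 0.0388 -0.8699] fz -3.1148775154105275
160.5 [85.     26.9823] [-0.0277 -0.0288]
```

```bash
python3 -m pendant '[[30,[0.0005,0.0005,0],[0,0,0]],[30,[0.0005,0.0005,0],[0,0,0]]]';python3 nx.py "[0,0]" 160.5
```

```text
time: 22.45
tool_pos: [0.6253, -0.0072, 0.0352]
ee_rot: [-0.0, 0.286, 0.958, -0.0]
ft_force: [-0.5, -2.9, -1.9]
gripper_width: 0.351
grip_force: 90.2
asm [85.4697 67.5   ] z 0.03524433259371026 F asm [-1.0774 -2.7327] fz -1.9203499576044287
160.5 [85.     26.9823] [-0.0281 -0.0292]
```

Stop contact is beginning.

```bash
python3 -m pendant '[[30,[0.0004,0.0004,0],[0,0,0]],[30,[0.0004,0.0004,0],[0,0,0]]]';python3 nx.py "[0,0]" 160.5
```

```text
time: 22.62
tool_pos: [0.6253, -0.007, 0.0353]
ee_rot: [0.0, 0.286, 0.958, -0.0]
ft_force: [-1.2, -5.6, -0.6]
gripper_width: 0.346
grip_force: 90.5
asm [85.4525 67.7746] z 0.03530877976560697 F asm [-2.3051 -5.2588] fz -0.5586154305748636
160.5 [85.     26.9823] [-0.0283 -0.0293]
```

```bash
python3 -m pendant '[[30,[0,0,0],[0,0,0]],[30,[0,0,0],[0,0,0]],[30,[0,0,0],[0,0,0]],[30,[0,0,0],[0,0,0]]]' 20|grep -E "ft_|grip";python3 -m pendant '[[65,[0,0,0],[0,0,0]],[65,[0,0,0],[0,0,0]],[65,[0,0,0],[0,0,0]],[65,[0,0,0],[0,0,0]],[65,[0,0,0],[0,0,0]]]'; python3 -m pendant '[[65,[0,0,-0.01],[0,0,0]],[65,[0,0,-0.02],[0,0,0]],[65,[0,0,-0.04],[0,0,0]],[65,[0,0,-0.07],[0,0,0]],[65,[0,0,-0.10],[0,0,0]]]'; python3 -m pendant '[[65,[0.02,-0.01,-0.01],[0,0,0]],[65,[0.04,-0.02,-0.02],[0,0,0]],[65,[0.04,-0.02,-0.02],[0,0,0]],[65,[0.04,-0.02,-0.02],[0,0,0]]]'; python3 - <<'E'
from ov import *
s=readout.get_state();pickle.dump(s,open("w3.pkl","wb"));im=optics.capture("wrist");cv2.imwrite("pics/w3.png",im)
c=proj("wrist",toW(np.array([[85,70]]),.5549,-.0903,11.4,.02),s)[0];print(c)
x,y=np.clip(c.astype(int)-[100,75],0,[360,270])
j=cv2.resize(im[y:y+150,x:x+200],None,fx=4,fy=4,interpolation=cv2.INTER_CUBIC)
cv2.imwrite("pics/w3v.png",(255*(j/255.)**.6).astype('uint8'));print(x,y)
E
```

```text
ft_force: [-0.6, -5.2, -0.1]
gripper_width: 0.346
grip_force: 90.4
time: 23.37
tool_pos: [0.6254, -0.0065, 0.0353]
ee_rot: [0.0, 0.286, 0.958, 0.0]
ft_force: [-0.6, 0.3, 0.1]
gripper_width: 0.654
grip_force: 0.0
time: 23.78
tool_pos: [0.6249, -0.0066, 0.1369]
ee_rot: [-0.0, 0.286, 0.958, -0.0]
ft_force: [0.9, 0.1, 0.1]
gripper_width: 0.646
grip_force: 0.0
time: 24.12
tool_pos: [0.5809, -0.0013, 0.1572]
ee_rot: [0.001, 0.286, 0.958, 0.0]
ft_force: [0.9, 0.0, 0.2]
gripper_width: 0.654
grip_force: 0.0
[305.95202053 233.86231983]
205 158
```

View pics/w3v.png

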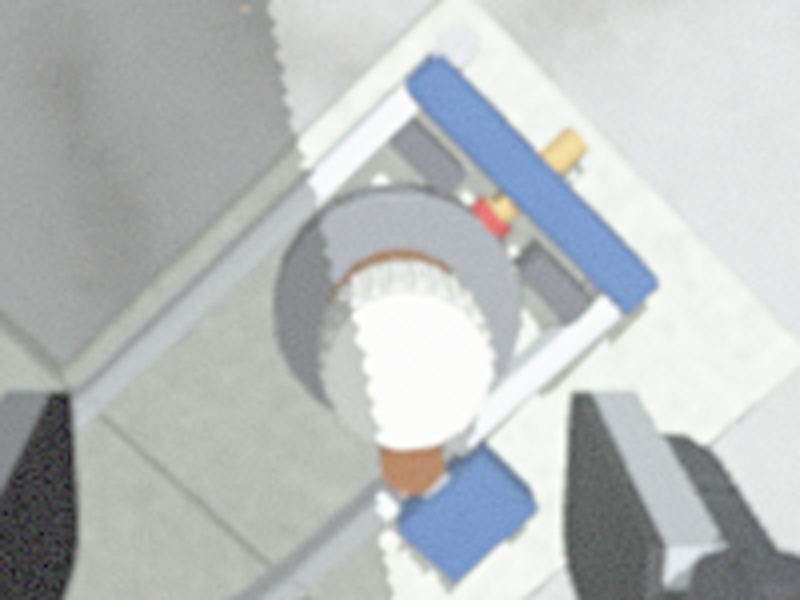

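The carrier is upright with its foot against the red pin (490,217), and the roller (412,470) is behind it. A quick numeric check before handing in.

```bash
python3 - <<'E'
from ov import *
np.set_printoptions(precision=1,suppress=True)
s=pickle.load(open("w3.pkl","rb"));t=np.radians(11.4);R=np.array([[np.cos(t),-np.sin(t)],[np.sin(t),np.cos(t)]])
A=lambda p,z:((ray("wrist",np.array(p)/4-.4+[205,158],z,s)[:,:2]-[.5549,-.0903])@R)*1e3
print("cap",A([[406,368]],.058)," foot L/R/top edges z22",A([[273,312],[522,300],[395,187]],.022))
print("pin tip",A([[483,222]],.018),"stop faces",A([[392,137],[455,195],[520,255]],.022),"roller",A([[412,470]],.03))
s=pickle.load(open("w1.pkl","rb"))
B=lambda p,z:((ray("wrist",np.array(p)/5-.5+[330,195],z,s)[:,:2]-[.5549,-.0903])@R)*1e3
print("w1 pin tip",B([[315,185]],.018),"roller",B([[215,395]],.03))
E
```

```text
cap [[83.8 68.1]]  foot L/R/top edges z22 [[ 63.6  46.8]
 [102.9  90.9]
 [ 61.8  88.6]]
pin tip [[83.4 97. ]] stop faces [[52.7 96.3]
 [72.9 97.2]
 [94.3 98.1]] roller [[113.4  44.3]]
w1 pin tip [[81.7 84.2]] roller [[109.9  43.4]]
```

```bash
python3 -c "
from workcell import arm
print(arm.hand_in())"
```

```text
the job is handed in; nothing more can be done
None
```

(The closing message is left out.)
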